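Fit a square-ended drive shaft through a hidden worm wheel by feel

ROBOT

A 6-joint arm with a two-finger parallel gripper is mounted at the origin on a cart in front of the work surface, level with it; the furniture and walls round the work are solid. World frame = base frame: x ahead of the robot, y to its left, z up, the work surface at z = 0. Lengths are in m, angles in rad, forces in N, time in s.
With the tool pointing down it reaches from about 0.275 to 0.825 m from the base axis. Payload 5.2 kg.
Tool frame: the origin (TCP) lies between the finger pads; the fingertips stand 22 mm ahead of it and the grasp point (between the pads) lies 3 mm ahead of it; z points along the fingers, y is the direction in which the jaws open and shut (so a half turn about z gives the same grasp; the last joint's range is limited). The gripper opens to 93 mm and grips with 3 to 60 N. Pads are 15 mm wide; open, the fingers measure 128 mm over their backs; the gripper's body (75 mm by 188 mm) begins 65 mm behind the grasp point.
Start: joints at [-1.483, 0.259, 1.535, -0, 1.348, -0.203], TCP at [0.158, -0.527, 0.241] pointing down, gripper open.
Joint ranges: [-3.14, 3.14], [-0.91, 2.08], [0.19, 2.58], [-1.22, 4.36], [0.22, 2.71], [-3.12, 3.12]. Speed limits (rad/s): [2.57, 2.57, 3.14, 3.14, 3.14, 3.14].

INTERFACE

Orientations are given as a 3x3 rotation matrix whose columns are the frame's x, y, z axes.
In Python, from workcell import state, read_camera, sign_off gives the robot as it stands. The module is installed in compiled form; this text tells all that it offers.
- The arm moves only by the tool carry_out, never from a script. Its argument "motion" is a list of rows, each an object of numbers: "x", "y", "z": the shift along the world's x, y, z in units of 30 mm (1.0 is 30 mm); "rx", "ry", "rz": the turn, a rotation vector about the world's x, y, z in units of 5 degrees (1.0 is 5 degrees). In form: [{"x": .., "y": .., "z": .., "rx": .., "ry": .., "rz": ..}, ...]. A call has 1 to 10 rows; each row shifts and turns the commanded pose from where the row before left it; what a row does not reach is not made up. A row lasts 1/12 s, in which the tool goes at most 41.7 mm and 7.16 degrees, less where a joint would pass 70% of its speed; a pose out of reach is approached as far as the arm can. A call is refused whole if a number of a shift passes 1 or a number of a turn 1, either way. A call with a gripper value outside its range is refused whole. "grip" is the finger opening in mm, from 0 to 93, set as the call begins (left out, the last holds). The fingers move at their own pace and stop on an object; "force" is the grip in N (left out, the last holds). Time passes only in rows, so rows that do not move let the fingers close. It gives the time, the measured TCP pose, the force and the opening at its end, in the units of the state.
- state(): the state, without advancing time (a new reading comes with each control period).
- read_camera(name): name is "scene" or "top" or "wrist"; returns a dict with "color" (480x640x3 uint8, red, green, blue), "z_map" (480x640 float32, m along the optical axis (not along the pixel's ray), 0 where there is no reading), "mtx" (3x3 intrinsics, pixels), "rvec" (rotation vector, rad) and "tvec" (3), from world to camera coordinates, as OpenCV has them. Camera axes: x right, y down, z forward; pixel columns grow to the right and rows downward; lengths in m; the calibration is good to about 2 mm. A picture is of the moment at which its call begins.
- sign_off(): hands the job in, once; it reports no verdict.
The state is a dict: "t": time; "joints": joint angles; "dq": joint speeds; "effort": joint torques, N m; "tcp_pos": TCP position; "eef_rot": TCP orientation; "ft_force": force on the tool from outside, world axes, zero at the start; "wrist_torque": the same for the moment, N m; "finger_gap": finger opening in m.
Only numpy, scipy, OpenCV 4.12 (cv2) and the standard library are available. Lean on these libraries where they do the work, as an engineer would, in place of code of your own. Each camera call takes 0.05 s, during which the arm holds its last target. There are 200 camera calls.

TASK

Lift the steel drive shaft with the blue square head out of its wooden stand and fit it into the gearbox, straight down through the brass bush on top. The worm wheel under the bush has a square bore that stands at an unknown angle out of sight (the wheel itself is stiff), so rest the shaft's square tip on it only lightly, turn the shaft by feel until the square drops into the bore, then lower it gently, without forcing, until its collar sits fully home on the bush, and let go. Leave the tub of screws, the spanner behind the post and the frosted bottle where they are.

Things in the scene. Friction and masses are not known exactly. Their poses are not given: they have to be found in the camera images.
- shaft_head (a point): Centre of the blue square head of the drive shaft, 26 x 26 mm across flats, 44 mm tall (22 mm up and down from here); grip it on two opposite flats. z up along the shaft; x and y square to the flats of the head and of the square tip alike. Fully home it is 30 mm above bush_mouth; with the unmatched tip standing on the wheel, 52 mm above it. Shaft loose, upright, about 0.28 kg.
- shaft: The drive shaft; origin at the centre of its lower end, 88 mm below shaft_head, same axes. Upward: square tip 14 x 14 mm from 0 to 24 mm (0.7 mm chamfer at the end), round journal 22 mm diameter to 58 mm (1.5 mm chamfer below), round collar 36 mm diameter to 63 mm, head from 66 to 110 mm. At the start its collar lies on the wooden stand.
- bush_mouth (a point): Centre of the mouth of the brass bush on top of the gearbox (seat ring 42 mm across), 70 mm above the gearbox's underside; z up, x and y square to the gearbox. The bush is a round hole of 23.4 mm, 32 mm deep, its mouth chamfered to 27 mm. All stops are rigid; shaft and gearbox bear no more than 60 N of contact force between them, all contacts (also sideways and in turning) added up.
- wheel_top (a point): Centre of the upper face of the brass worm wheel, 36 mm below bush_mouth, axes of the gearbox (NOT of the bore). The wheel is 18 mm thick, turns only stiffly (0.16 Nm), has a square through bore of 15.6 mm (0.5 mm chamfer), free room below. The bore's angle is hidden, new each time and repeats every quarter turn. The shaft's square enters when within about 0.1 rad of it.
- gearbox: Green gearbox, fixed, foot 84 x 112 mm, 70 mm tall, may be turned; origin at the centre of its underside. A steel input stub sticks out on its +y side to 76 mm, 25 mm up. It may stand left or right of the tub of screws, the stand on the other side.
- stand_mouth (a point): Centre of the top of the wooden stand (fixed block, 70 x 70 mm, 64 mm tall) with a round 26.5 mm hole, 61 mm deep, in which the shaft stands at the start; z up. The shaft must rise more than 58 mm to draw its tip out.
- screw_jar: Clear tub of screws, 88 mm diameter, 61 mm tall, standing between stand and gearbox; origin at the centre of its underside. Not to be disturbed.
- loose_spanner: Steel combination spanner, 22 x 153 x 6 mm, lying on the rear board behind the middle post; origin at the centre of the underside. Not to be disturbed.
- frost_bottle: Short frosted white mist bottle, 52 mm diameter, 100 mm tall, on the rear board; origin at the centre of its underside. Not to be disturbed.
Things that resemble listed ones, but are neither listed nor needed, are in the scene too. There is more than one size of the shaft; the one meant has the size given above.

How it is judged:
By the outcome, as a careful person would: the job done as asked, in the order asked, and still so for the second after the job is handed in, with the robot touching nothing.
It also fails if it takes over 70 s, if anything falls off the work surface, if the arm or the gripper's body presses on something with over 40 N, if the wrist force passes 120 N, or if a joint passes its speed limit or range.

## Working session

There is one attempt and no reset: what is moved stays moved. The work goes in short steps, Python scripts to look and compute and a tool call to move; the robot and the scene stay as the last step left them, time stands still between calls to the robot, and variables do not carry over. Pictures are saved under pics/ and viewed, about 8 in all and at most 12, crops included, and the job is handed in when it is done.

Besides the shell and the picture viewer there is one more tool, called after ">>>" by a JSON object that holds its "api" and its "payload". carry_out: Moves the arm, as the interface text tells. Its arguments: {"type":"object","properties":{"motion":{"type":"array"},"grip":{"type":"number"},"force":{"type":"number"}},"required":["motion"]}

```bash
mkdir -p pics; cat > h.py <<'E'
import numpy as np, cv2
from workcell import state, read_camera, sign_off
def cam(n):
    c=read_camera(n); c['R']=cv2.Rodrigues(np.array(c['rvec'],float))[0]; c['t']=np.array(c['tvec'],float).ravel(); return c
def cloud(c):
    v,u=np.mgrid[:480,:640]; z=c['z_map']; K=c['mtx']
    p=np.stack([(u-K[0,2])/K[0,0]*z,(v-K[1,2])/K[1,1]*z,z],-1)
    return (p-c['t'])@c['R']
def ray(c,u,v,h):
    K=c['mtx']; d=c['R'].T@np.linalg.inv(K)@np.array([u,v,1.]); o=-c['R'].T@c['t']
    return o+d*(h-o[2])/d[2]
def save(n,im): cv2.imwrite('pics/'+n+'.png',im[...,::-1])
E
python3 - <<'E'
from h import *
for n in('scene','top'):
    c=cam(n); save(n+'0',c['color']); np.savez(n+'.npz',**c); print(n,-c['R'].T@c['t'],c['mtx'][0,0])
s=state(); print(s['t'],s['tcp_pos'],s['ft_force'],s['finger_gap'])
E
```

```text
scene [-0.24679189  0.69349818  0.95470686] 599.8876780130438
top [0.48486263 0.0067564  1.13808128] 606.8525024535403
0.1 [ 0.15768009 -0.52644206  0.23990677] [ 0.04017213 -0.01189158 -0.02850257] 0.09332319782279724
```

View pics/scene0.png

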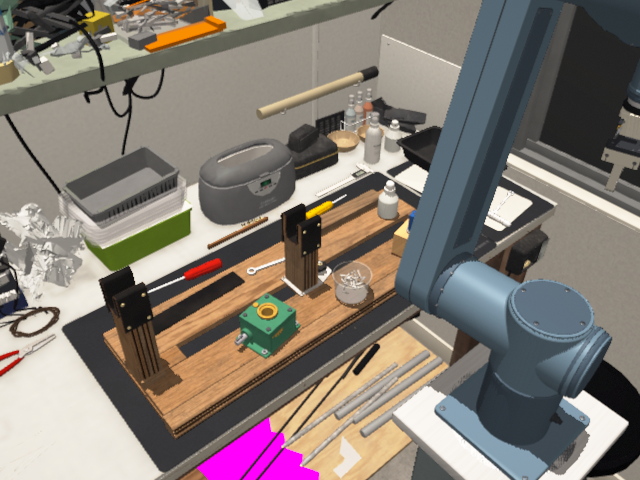

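View pics/top0.png

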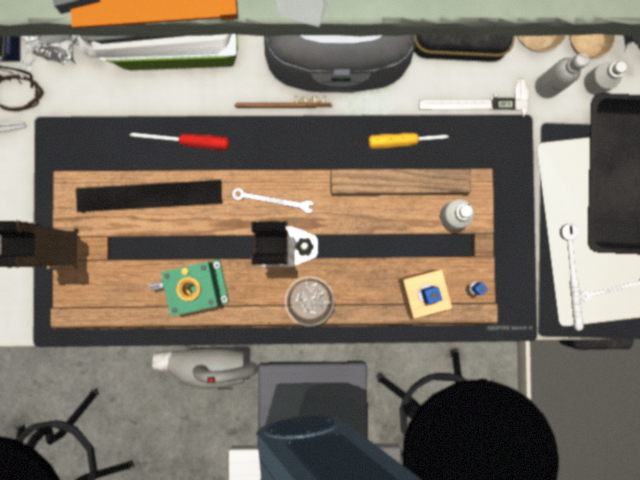

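The top view shows the gearbox at (195,288) with its bush at (187,289), the tub at (310,300), and the middle post at (270,243). There are two blue-headed shafts. One is in the wooden stand at (431,294). The other is a smaller loose one at (478,289). The one in the stand fits the description, and I'll check that by its size and a crop.

```bash
python3 - <<'E'
from h import *
c=dict(np.load('top.npz')); P=cloud(c); im=c['color']; hsv=cv2.cvtColor(im,cv2.COLOR_RGB2HSV)
crop=np.hstack([cv2.resize(im[255:335,385:505],None,fx=3.3,fy=3.3,interpolation=cv2.INTER_CUBIC),cv2.resize(im[250:330,135:255],None,fx=3.3,fy=3.3,interpolation=cv2.INTER_CUBIC)]); save('crop1',crop)
def comps(m,minA):
    n,l,s,ce=cv2.connectedComponentsWithStats(m.astype('uint8'))
    return [(l==i) for i in range(1,n) if s[i,4]>=minA]
roi=np.zeros((480,640),bool); roi[160:335,50:500]=1
blue=roi&(hsv[...,0]>100)&(hsv[...,0]<130)&(hsv[...,1]>130)&(hsv[...,2]>60)
for m in comps(blue,30):
    p=P[m]; zt=np.percentile(p[:,2],90); t=m&(abs(P[...,2]-zt)<.006); q=P[t]
    r=cv2.minAreaRect((q[:,:2]*1000).astype(np.float32)); v,u=np.nonzero(t)
    print('blue',u.mean(),v.mean(),'ztop',zt,'cen',q.mean(0),r, 'ray',ray(c,u.mean(),v.mean(),zt))
green=roi&(hsv[...,0]>60)&(hsv[...,0]<90)&(hsv[...,1]>90)
for m in comps(green,300):
    q=P[m]; print('green z',np.percentile(q[:,2],[5,50,95]))
    t=m&(P[...,2]>.06); q=P[t]; print(cv2.minAreaRect((q[:,:2]*1000).astype(np.float32)))
brass=roi&(hsv[...,0]>12)&(hsv[...,0]<28)&(hsv[...,1]>150)&(hsv[...,2]>120); brass[:,260:]=0;
for m in comps(brass,30):
    q=P[m]; v,u=np.nonzero(m); print('brass',len(u),u.mean(),v.mean(),np.median(q[:,2]),q.mean(0), cv2.minEnclosingCircle((q[:,:2]*1000).astype(np.float32)))
for n,(u,v) in dict(jar=(310,300),post=(270,240),standtop=(412,300),board=(260,310),bottle=(460,212),lpost=(30,243),spann=(270,200),loose=(478,289)).items(): print(n,P[v,u], P[v-3:v+4,u-3:u+4,2].max())
E
```

```text
blue 479.5 288.3392857142857 ztop 0.07805948995354578 cen [ 0.44385259 -0.29244414  0.07584682] ((444.07928466796875, -292.63385009765625), (15.299137115478516, 14.572318077087402), 40.94135284423828) ray [ 0.44393774 -0.29182227  0.07805949]
blue 431.5486111111111 294.69444444444446 ztop 0.11874112058775256 cen [ 0.43555553 -0.199448    0.11661395] ((435.834716796875, -200.31591796875), (23.97121238708496, 22.980030059814453), 16.076736450195312) ray [ 0.43565634 -0.19902     0.11874112]
green z [0.00795749 0.06156632 0.06521909]
((465.6922302246094, 133.67083740234375), (76.27400207519531, 256.2039794921875), 12.181350708007812)
brass 193 187.10362694300517 288.7098445595855 0.06537722790346577 [0.44786435 0.22216755 0.06033671] ((448.5124816894531, 217.9352569580078), 18.585773468017578)
jar [0.42543572 0.00548047 0.05557231] 1.1380812758550678
post [0.52941611 0.07085519 0.13365711] 0.13955403846483674
standtop [ 0.42384015 -0.17562387  0.06124733] 0.0693403177104405
board [0.40487838 0.09871964 0.00180178] 0.004697265522275626
bottle [ 0.57667803 -0.25491959  0.09731892] 0.10433798432498909
lpost [0.52561217 0.44043555 0.18523858] 0.18758799883768346
spann [0.60985337 0.07849882 0.00627685] 0.012740414290413933
loose [ 0.44271647 -0.2898024   0.07574496] 0.07956176981888137
```

View pics/crop1.png

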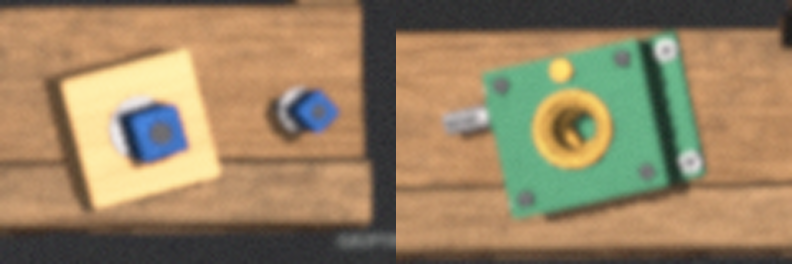

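The crop shows the stand's shaft with its head about 24 mm across and its top at 117 mm. The expected values are 26 mm and 116 mm, so this is the one meant. The loose one, with a 15 mm head and its top at 78 mm, is a decoy. Next I'll work out the yaw, the bush centre and the post's extent, then move.

```bash
python3 - <<'E'
from h import *
c=dict(np.load('top.npz')); P=cloud(c)
im=c['color']; hsv=cv2.cvtColor(im,cv2.COLOR_RGB2HSV)
q=P[215:275,245:325]; q=q[q[...,2]>.03]; print('post',q.min(0),q.max(0), np.percentile(q[:,2],[50,90,99]))
b=dict(np.load('scene.npz')); Q=cloud(b); q=Q[200:290,275:325].reshape(-1,3); q=q[(q[:,2]>.03)&(q[:,0]<.62)&(q[:,0]>.45)]; print('post(scene)',np.percentile(q,1,0),np.percentile(q,99,0))
m=np.zeros((480,640),bool); m[260:320,165:215]=1
m&=(hsv[...,0]>12)&(hsv[...,0]<28)&(hsv[...,1]>140)&(hsv[...,2]>110)
k=cv2.findContours(m.astype('uint8'),cv2.RETR_EXTERNAL,cv2.CHAIN_APPROX_NONE)[0]; k=max(k,key=cv2.contourArea)
e=cv2.fitEllipse(k); print('bush',e, ray(c,*e[0],.07), ray(c,*e[0],.072))
s=state(); print(s['eef_rot'],s['tcp_pos'])
w=cam('wrist'); print('wristcam',-w['R'].T@w['t']-s['tcp_pos'], w['R'][2])
E
```

```text
post [0.48486263 0.0067564  0.03004429] [0.55924596 0.09735449 1.13808128] [0.18065147 0.19634413 0.51922227]
post(scene) [0.48595647 0.04406375 0.03220226] [0.55562264 0.09836615 0.19269572]
bush ((188.39016723632812, 288.7230224609375), (20.701068878173828, 21.245718002319336), 112.30448913574219) [0.44814392 0.21799499 0.07      ] [0.44821267 0.21759944 0.072     ]
[[ 9.58012344e-01  2.86726920e-01 -1.47121773e-04]
 [ 2.86726774e-01 -9.58011019e-01  1.62640141e-03]
 [ 3.25388787e-04 -1.60029637e-03 -9.99998667e-01]] [ 0.15768009 -0.52644206  0.23990677]
wristcam [0.06829106 0.01943941 0.14260687] [-0.24294044 -0.07105202 -0.96743556]
```

>>> {"api": "carry_out", "payload": {"motion": [{"x":0.5,"y":0.5},{"x":0.8,"y":0.9},{"x":0.8,"y":0.9},{"x":0.8,"y":0.9},{"x":0.8,"y":0.9},{"x":0.8,"y":0.9},{"x":0.8,"y":0.9},{"x":0.8,"y":0.9},{"x":0.8,"y":0.9},{"x":0.8,"y":0.9}], "grip": 60, "force": 30}}

```text
schema error: expected keys x, y, z, rx, ry, rz
```

>>> {"api": "carry_out", "payload": {"motion": [{"x":0.8,"y":1.0},{"x":0.6,"y":0.9},{"x":0.2,"y":0.4},{"x":0},{"x":0},{"x":0}]}}

```text
schema error: expected keys x, y, z, rx, ry, rz
```

```bash
python3 - <<'E'
from h import *
w=cam('wrist'); save('w1',w['color']); np.savez('w1.npz',**w); s=state(); print(s['t'],s['tcp_pos'],s['ft_force'])
P=cloud(w); hsv=cv2.cvtColor(w['color'],cv2.COLOR_RGB2HSV)
blue=((hsv[...,0]>100)&(hsv[...,0]<130)&(hsv[...,1]>130)&(hsv[...,2]>50))
n,l,st,ce=cv2.connectedComponentsWithStats(blue.astype('uint8'))
for i in range(1,n):
    if st[i,4]<300: continue
    t=(l==i)&(abs(P[...,2]-.1165)<.005); print(ce[i],st[i,4],t.sum())
    if t.sum()<50: continue
    k=max(cv2.findContours(t.astype('uint8'),cv2.RETR_EXTERNAL,cv2.CHAIN_APPROX_NONE)[0],key=cv2.contourArea)[:,0]
    q=np.array([ray(w,u,v,.116)[:2] for u,v in k])*1000
    print(cv2.minAreaRect(q.astype(np.float32)), np.median(P[t][:,2]))
E
```

```text
0.2 [ 0.15767941 -0.52658842  0.24012696] [ 0.1467736   0.72715776 -0.29798916]
```

View pics/w1.png

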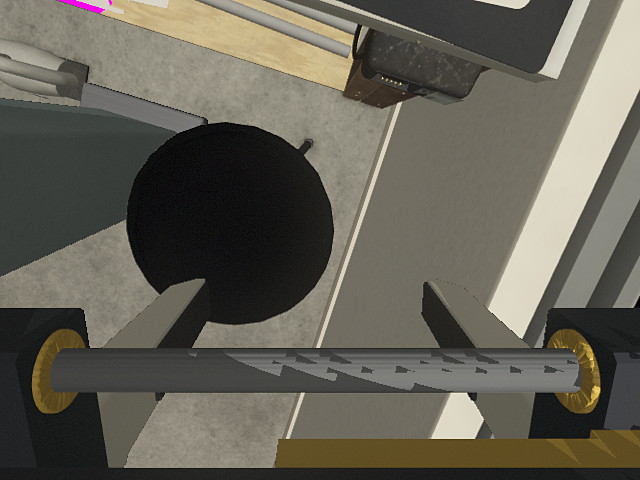

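Both calls were refused because every row needs all six keys, so the picture only shows the start pose, with the fingers at the bottom of the view. I'll resend with full rows.

>>> {"api": "carry_out", "payload": {"motion": [{"x":0.5,"y":0.5,"z":0,"rx":0,"ry":0,"rz":0},{"x":0.8,"y":0.9,"z":0,"rx":0,"ry":0,"rz":0},{"x":0.8,"y":0.9,"z":0,"rx":0,"ry":0,"rz":0},{"x":0.8,"y":0.9,"z":0,"rx":0,"ry":0,"rz":0},{"x":0.8,"y":0.9,"z":0,"rx":0,"ry":0,"rz":0},{"x":0.8,"y":0.9,"z":0,"rx":0,"ry":0,"rz":0},{"x":0.8,"y":0.9,"z":0,"rx":0,"ry":0,"rz":0},{"x":0.8,"y":0.9,"z":0,"rx":0,"ry":0,"rz":0},{"x":0.8,"y":0.9,"z":0,"rx":0,"ry":0,"rz":0},{"x":0.8,"y":0.9,"z":0,"rx":0,"ry":0,"rz":0}], "grip": 60, "force": 30}}

```text
t: 1.03
tcp_pos: [0.3895, -0.2673, 0.2407]
eef_rot: [[0.958, 0.287, 0.0], [0.287, -0.958, -0.0], [0.0, 0.0, -1.0]]
ft_force: [0.7, -0.4, -0.1]
finger_gap: 0.06
```

>>> {"api": "carry_out", "payload": {"motion": [{"x":0.8,"y":1.0,"z":0,"rx":0,"ry":0,"rz":0},{"x":0.6,"y":0.9,"z":0,"rx":0,"ry":0,"rz":0},{"x":0.2,"y":0.4,"z":0,"rx":0,"ry":0,"rz":0},{"x":0,"y":0,"z":0,"rx":0,"ry":0,"rz":0},{"x":0,"y":0,"z":0,"rx":0,"ry":0,"rz":0},{"x":0,"y":0,"z":0,"rx":0,"ry":0,"rz":0}]}}

```text
t: 1.53
tcp_pos: [0.4364, -0.2004, 0.2405]
eef_rot: [[0.958, 0.287, -0.0], [0.287, -0.958, -0.0], [-0.001, 0.0, -1.0]]
ft_force: [-0.4, -0.0, -1.3]
finger_gap: 0.0599
```

```bash
cat > head.py <<'E'
from h import *
w=cam('wrist'); save('w2',w['color']); s=state(); print(s['t'],s['tcp_pos'],s['ft_force'],s['finger_gap'],np.degrees(np.arctan2(s['eef_rot'][1][1],s['eef_rot'][0][1])))
P=cloud(w); hsv=cv2.cvtColor(w['color'],cv2.COLOR_RGB2HSV)
blue=((hsv[...,0]>100)&(hsv[...,0]<130)&(hsv[...,1]>130)&(hsv[...,2]>50))
n,l,st,ce=cv2.connectedComponentsWithStats(blue.astype('uint8'))
for i in range(1,n):
    if st[i,4]<300: continue
    t=(l==i)&(abs(P[...,2]-.1165)<.005); print(ce[i],st[i,4],t.sum())
    if t.sum()<50: continue
    k=max(cv2.findContours(t.astype('uint8'),cv2.RETR_EXTERNAL,cv2.CHAIN_APPROX_NONE)[0],key=cv2.contourArea)[:,0]
    q=np.array([ray(w,u,v,.116)[:2] for u,v in k])*1000
    print(cv2.minAreaRect(q.astype(np.float32)), np.median(P[t][:,2]))
E
python3 head.py
```

```text
1.5833 [ 0.43627166 -0.20076769  0.24060093] [-0.89163134 -0.39451155 -0.07589909] 0.059921792834249143 -73.38924366685215
```

View pics/w2.png

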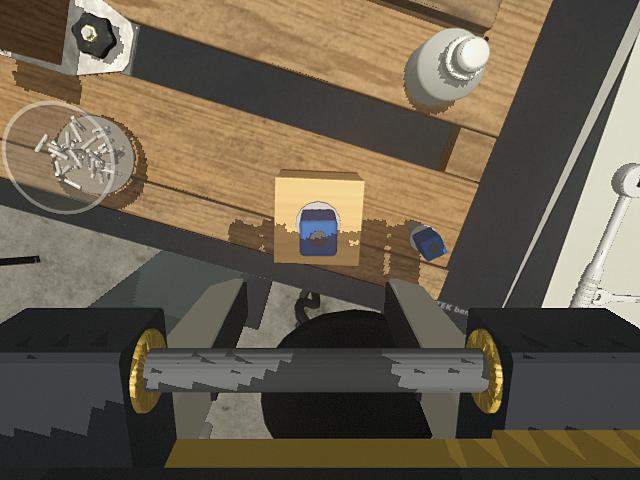

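The wrist view shows the head at (319,235), square to the image and centred between the fingers. The decoy is at (428,243). My mask missed the head because its faces are shadowed, so I'll widen the mask.

```bash
sed -i 's/>130)&(hsv\[...,2\]>50)/>90)\&(hsv[...,2]>25)/; s/<300: continue/<150: continue/; s/abs(P\[...,2\]-.1165)<.005/abs(P[...,2]-.1165)<.007/' head.py; python3 head.py
```

```text
1.6333 [ 0.43622027 -0.20091985  0.24058304] [-0.03801885 -0.33095767  0.30261181] 0.060030858437117314 -73.4225050079072
[316.85356455 227.19845857] 519 515
((444.3993225097656, -200.7460174560547), (13.116799354553223, 24.262174606323242), 16.567047119140625) 0.11340164742126249
[432.41971831 246.41971831] 355 0
```

>>> {"api": "carry_out", "payload": {"motion": [{"x":0,"y":0,"z":-0.5,"rx":0,"ry":0,"rz":0},{"x":0,"y":0,"z":-0.8,"rx":0,"ry":0,"rz":0},{"x":0,"y":0,"z":-0.8,"rx":0,"ry":0,"rz":0},{"x":0,"y":0,"z":-0.8,"rx":0,"ry":0,"rz":0},{"x":0,"y":0,"z":-0.7,"rx":0,"ry":0,"rz":0},{"x":0,"y":0,"z":-0.5,"rx":0,"ry":0,"rz":0},{"x":0,"y":0,"z":-0.4,"rx":0,"ry":0,"rz":0},{"x":0,"y":0,"z":-0.2,"rx":0,"ry":0,"rz":0},{"x":0,"y":0,"z":0,"rx":0,"ry":0,"rz":0},{"x":0,"y":0,"z":0,"rx":0,"ry":0,"rz":0}]}}

```text
t: 2.47
tcp_pos: [0.4366, -0.2006, 0.0998]
eef_rot: [[0.958, 0.286, -0.0], [0.286, -0.958, 0.0], [-0.0, -0.0, -1.0]]
ft_force: [1.4, -0.3, 0.0]
finger_gap: 0.0602
```

>>> {"api": "carry_out", "payload": {"motion": [{"x":0,"y":0,"z":0,"rx":0,"ry":0,"rz":0},{"x":0,"y":0,"z":0,"rx":0,"ry":0,"rz":0},{"x":0,"y":0,"z":0,"rx":0,"ry":0,"rz":0},{"x":0,"y":0,"z":0,"rx":0,"ry":0,"rz":0},{"x":0,"y":0,"z":0,"rx":0,"ry":0,"rz":0},{"x":0,"y":0,"z":0,"rx":0,"ry":0,"rz":0},{"x":0,"y":0,"z":0,"rx":0,"ry":0,"rz":0},{"x":0,"y":0,"z":0,"rx":0,"ry":0,"rz":0}], "grip": 15, "force": 30}}

```text
t: 3.13
tcp_pos: [0.4371, -0.2002, 0.1]
eef_rot: [[0.958, 0.287, 0.001], [0.287, -0.958, -0.001], [0.001, 0.001, -1.0]]
ft_force: [0.3, -0.8, 2.6]
finger_gap: 0.0261
```

>>> {"api": "carry_out", "payload": {"motion": [{"x":0,"y":0,"z":0.2,"rx":0,"ry":0,"rz":0},{"x":0,"y":0,"z":0.4,"rx":0,"ry":0,"rz":0},{"x":0,"y":0,"z":0.5,"rx":0,"ry":0,"rz":0},{"x":0,"y":0,"z":0.5,"rx":0,"ry":0,"rz":0},{"x":0,"y":0,"z":0.5,"rx":0,"ry":0,"rz":0},{"x":0,"y":0,"z":0.5,"rx":0,"ry":0,"rz":0},{"x":0,"y":0,"z":0.5,"rx":0,"ry":0,"rz":0},{"x":0,"y":0,"z":0.4,"rx":0,"ry":0,"rz":0},{"x":0,"y":0,"z":0,"rx":0,"ry":0,"rz":0},{"x":0,"y":0,"z":0,"rx":0,"ry":0,"rz":0}]}}

```text
t: 3.97
tcp_pos: [0.4366, -0.1997, 0.2047]
eef_rot: [[0.958, 0.287, 0.0], [0.287, -0.958, -0.0], [0.0, 0.0, -1.0]]
ft_force: [-0.9, 0.4, -2.9]
finger_gap: 0.0262
```

```bash
python3 - <<'E'
from h import *
w=cam('wrist'); sc=cam('scene'); tp=cam('top'); s=state(); print(s['t'],s['tcp_pos'],s['ft_force'],s['wrist_torque'],s['finger_gap'])
for n,c in(('w',w),('s',sc),('t',tp)): np.savez(n+'3.npz',**c)
a=w['color']; save('w3',a)
E
```

```text
4.1167 [ 0.43601829 -0.19932488  0.20348135] [ 0.79929285 -0.5093616  -2.96244697] [-0.05789524  0.00527115 -0.0285092 ] 0.025763859111859813
```

View pics/w3.png

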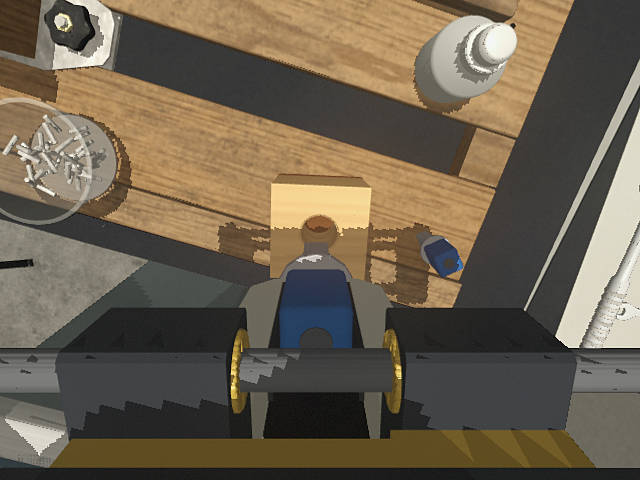

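The shaft is held and clear of the stand, reading 2.9 N of weight. The head is at (316,310), the tip at (316,240), and the empty stand hole at (320,230). Now I'll measure the head's offset along the pads and any tilt from the depth.

```bash
python3 - <<'E'
from h import *
w=dict(np.load('w3.npz')); P=cloud(w); s=state(); R=np.array(s['eef_rot']); T=(P-s['tcp_pos'])@R*1000
for v in range(255,346,6): print(v,np.round(T[v,310:322].mean(0),1), np.round(T[v,310:322].std(0).max(),1), w['color'][v,316])
hsv=cv2.cvtColor(w['color'],cv2.COLOR_RGB2HSV)
m=np.zeros((480,640),bool); m[272:316,286:348]=1; m&=(hsv[...,0]>100)&(hsv[...,0]<130)&(hsv[...,1]>90)
q=T[m]; A=np.c_[q[:,1:],np.ones(len(q))]; print('face x=a*y+b*z+c',np.linalg.lstsq(A,q[:,0],rcond=None)[0],len(q), q.min(0),q.max(0))
# compare bush seen in t3 and scene
for n in('t3','s3'):
    c=dict(np.load(n+'.npz')); h=cv2.cvtColor(c['color'],cv2.COLOR_RGB2HSV); m=(h[...,0]>12)&(h[...,0]<28)&(h[...,1]>150)&(h[...,2]>110)
    z=np.zeros_like(m); 
    if n=='t3': z[260:320,165:215]=1
    else: z[300:322,255:282]=1
    m&=z; k=max(cv2.findContours(m.astype('uint8'),0,cv2.CHAIN_APPROX_NONE)[0],key=cv2.contourArea); e=cv2.fitEllipse(k); print(n,e,ray(c,*e[0],.07))
E
```

```text
255 [18.1  1.3 32.4] 1.6 [230 226 219]
261 [15.4  1.3 32. ] 1.6 [133 125 121]
267 [12.5  1.3 32. ] 1.6 [119 112 106]
273 [13.7  1.2 20.4] 1.5 [54 57 74]
279 [13.6  1.2 13.3] 1.4 [51 57 76]
285 [13.7  1.2  6.4] 1.4 [49 54 77]
291 [13.8  1.2 -0.1] 1.3 [42 53 76]
297 [13.6  1.2 -5.5] 1.3 [39 52 76]
303 [ 13.6   1.2 -10.9] 1.2 [36 51 75]
309 [ 12.7   1.2 -14. ] 1.2 [44 65 97]
315 [ 10.8   1.2 -14.8] 1.2 [36 63 95]
321 [  8.8   1.2 -15.2] 1.2 [40 65 98]
327 [  6.3   1.2 -14.7] 1.2 [43 44 47]
333 [  4.6   1.2 -15.9] 1.2 [60 59 60]
339 [  2.4   1.2 -16. ] 1.2 [56 58 56]
345 [ -0.    1.2 -15.8] 1.2 [56 54 55]
face x=a*y+b*z+c [-0.01412247 -0.07346766 12.90987896] 2195 [   9.87463655  -10.97047322 -143.95121631] [71.2921988  13.94850283 24.59390943]
t3 ((187.50650024414062, 288.5594787597656), (17.55289649963379, 18.0203800201416), 123.38834381103516) [0.44844508 0.21953331 0.07      ]
s3 ((266.1314697265625, 310.18878173828125), (15.309930801391602, 22.103130340576172), 104.79682922363281) [0.44489713 0.22284921 0.07      ]
```

>>> {"api": "carry_out", "payload": {"motion": [{"x":0,"y":0.3,"z":0,"rx":0,"ry":0,"rz":0},{"x":0,"y":0.6,"z":0,"rx":0,"ry":0,"rz":0},{"x":-0.1,"y":0.9,"z":0,"rx":0,"ry":0,"rz":0},{"x":-0.1,"y":0.9,"z":0,"rx":0,"ry":0,"rz":0},{"x":-0.1,"y":0.9,"z":0,"rx":0,"ry":0,"rz":0},{"x":-0.1,"y":0.9,"z":0,"rx":0,"ry":0,"rz":0},{"x":-0.1,"y":0.9,"z":0,"rx":0,"ry":0,"rz":0},{"x":-0.1,"y":0.9,"z":0,"rx":0,"ry":0,"rz":0},{"x":-0.1,"y":0.9,"z":0,"rx":0,"ry":0,"rz":0},{"x":-0.1,"y":0.9,"z":0,"rx":0,"ry":0,"rz":0}]}}

```text
t: 4.95
tcp_pos: [0.4116, 0.0449, 0.2041]
eef_rot: [[0.958, 0.287, -0.001], [0.287, -0.958, 0.001], [-0.001, -0.001, -1.0]]
ft_force: [0.4, 0.1, -2.2]
finger_gap: 0.0259
```

>>> {"api": "carry_out", "payload": {"motion": [{"x":-0.1,"y":0.9,"z":0,"rx":0,"ry":0,"rz":0},{"x":-0.1,"y":0.9,"z":0,"rx":0,"ry":0,"rz":0},{"x":-0.1,"y":0.9,"z":0,"rx":0,"ry":0,"rz":0},{"x":-0.1,"y":0.9,"z":0,"rx":0,"ry":0,"rz":0},{"x":0,"y":0.9,"z":0,"rx":0,"ry":0,"rz":0},{"x":0,"y":0.6,"z":0,"rx":0,"ry":0,"rz":0},{"x":0,"y":0.3,"z":0,"rx":0,"ry":0,"rz":0},{"x":0,"y":0,"z":0,"rx":0,"ry":0,"rz":0},{"x":0,"y":0,"z":0,"rx":0,"ry":0,"rz":0},{"x":0,"y":0,"z":0,"rx":0,"ry":0,"rz":0}]}}

```text
t: 5.78
tcp_pos: [0.4005, 0.2043, 0.2043]
eef_rot: [[0.958, 0.286, -0.001], [0.286, -0.958, -0.001], [-0.001, 0.001, -1.0]]
ft_force: [0.3, -0.4, -2.9]
finger_gap: 0.0261
```

```bash
cat > bush.py <<'E'
from h import *
import sys
w=cam('wrist'); s=state(); print(s['t'],s['tcp_pos'],s['ft_force'],s['finger_gap']); np.savez('wb.npz',**w); save(sys.argv[1],w['color'])
P=cloud(w); h=cv2.cvtColor(w['color'],cv2.COLOR_RGB2HSV); m=(h[...,0]>12)&(h[...,0]<32)&(h[...,1]>120)&(h[...,2]>60)&(P[...,2]>.055)&(P[...,2]<.085); m[305:]=0
k=max(cv2.findContours(m.astype('uint8'),0,cv2.CHAIN_APPROX_NONE)[0],key=cv2.contourArea); e=cv2.fitEllipse(k); print(e,ray(w,*e[0],.07))
print('z ring',np.median(P[m][:,2])); q=np.array([ray(w,u,v,.07)[:2] for u,v in k[:,0]])*1000; print(cv2.minEnclosingCircle(q.astype(np.float32)), cv2.fitEllipse(q.astype(np.float32)))
E
python3 bush.py wb1
```

```text
5.8333 [0.40063511 0.20412707 0.20445916] [-0.3922214  -0.38185139 -3.0426332 ] 0.025927949747488216
((314.9020690917969, 159.47691345214844), (60.01583480834961, 61.031761169433594), 5.181545734405518) [0.4517298  0.21927019 0.07      ]
z ring 0.06516272375156557
((451.44317626953125, 219.2058563232422), 20.48298454284668) ((451.37127685546875, 219.16372680664062), (39.95044708251953, 40.089263916015625), 61.69683074951172)
```

View pics/wb1.png

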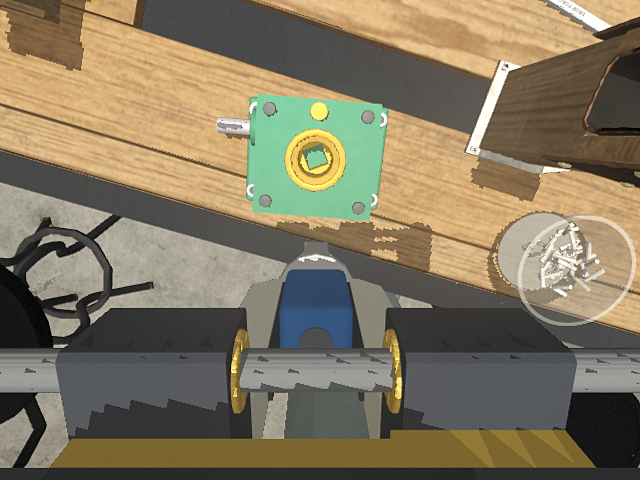

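The view shows the bush at (315,159), and the wheel's bore is faintly visible inside it at (316,158). The tip is at about (316,241). I'll take one enlarged crop to check the projected tip against the real one, and to get a hint of the bore angle.

```bash
python3 - <<'E'
from h import *
w=dict(np.load('wb.npz')); s=state(); R=np.array(s['eef_rot']); p=np.array(s['tcp_pos'])
pts=[(7.6,-7,94.3),(7.6,7,94.3),(7.6,-7,70.3),(7.6,7,70.3)]
X=np.array([p+R@np.array(a)/1000 for a in pts]); px=cv2.projectPoints(X,w['rvec'],w['tvec'],w['mtx'],None)[0][:,0]; print(px)
im=w['color']; a=cv2.resize(im[125:195,280:350],(420,420),interpolation=cv2.INTER_CUBIC)
b=cv2.resize(im[225:275,290:340],(380,380),interpolation=cv2.INTER_CUBIC)
for x,y in px: cv2.circle(b,(int((x-290+.5)*7.6),int((y-225+.5)*7.6)),3,(255,0,0),1)
o=np.zeros((420,800,3),np.uint8); o[:,:420]=a; o[:380,420:]=b; save('crop2',o)
E
```

```text
[[303.10262318 241.38438687]
 [326.43485175 241.38327264]
 [301.79994242 252.8112492 ]
 [327.57360759 252.8098539 ]]
```

View pics/crop2.png

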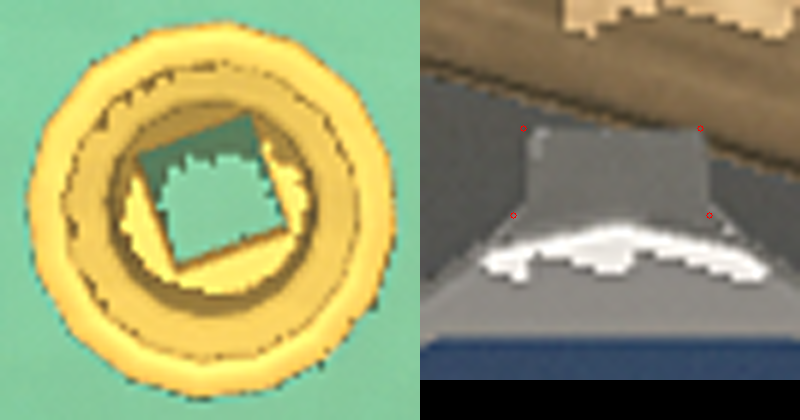

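The projected tip matches the real one to within 0.5 px, about 0.3 mm, so the bush position from the wrist camera can be trusted. The bore's square shows in the crop with corners near (135,155), (250,115), (288,230) and (178,270), turned about 19° CCW from the tool. I'll project these onto the wheel plane for a starting angle, then still do the final match by feel.

```bash
python3 - <<'E'
from h import *
w=dict(np.load('wb.npz'))
q=np.array([ray(w,280+x/6-.5,125+y/6-.5,.034)[:2]*1000 for x,y in [(135,155),(250,115),(288,230),(178,270)]]); print(q,q.mean(0))
d=np.roll(q,-1,0)-q; print(np.hypot(*d.T),np.degrees(np.arctan2(d[:,1],d[:,0]))%90)
E
```

```text
[[453.19592007 229.83440997]
 [461.95522367 217.48148197]
 [449.83057179 208.826448  ]
 [441.09872613 220.68479343]] [451.52011042 219.20678334]
[15.14332295 14.89687203 14.72635342 15.16764926] [35.33996693 35.52067805 36.36592631 37.10174935]
```

>>> {"api": "carry_out", "payload": {"motion": [{"x":0.3,"y":0.1,"z":0,"rx":0,"ry":0,"rz":0},{"x":0.4,"y":0.1,"z":0,"rx":0,"ry":0,"rz":0.4},{"x":0.4,"y":0.1,"z":-0.1,"rx":0,"ry":0,"rz":0.4},{"x":0.3,"y":0.1,"z":-0.2,"rx":0,"ry":0,"rz":0.4},{"x":0.2,"y":0.1,"z":-0.2,"rx":0,"ry":0,"rz":0.4},{"x":0.08,"y":0.01,"z":-0.1,"rx":0,"ry":0,"rz":0.2},{"x":0,"y":0,"z":0,"rx":0,"ry":0,"rz":0},{"x":0,"y":0,"z":0,"rx":0,"ry":0,"rz":0},{"x":0,"y":0,"z":0,"rx":0,"ry":0,"rz":0}]}}

```text
t: 6.58
tcp_pos: [0.4511, 0.2201, 0.1869]
eef_rot: [[0.902, 0.432, -0.0], [0.432, -0.902, -0.0], [-0.0, 0.0, -1.0]]
ft_force: [-0.1, -0.2, -2.3]
finger_gap: 0.0257
```

The bore's centre comes out at (451.5, 219.2) mm, the same as the bush centre. Its edges are 15 mm long at about 36° yaw, while the tool stands at 25.6°. I'll lower onto the wheel about 10° short of the match.

>>> {"api": "carry_out", "payload": {"motion": [{"x":0,"y":-0.01,"z":-0.2,"rx":0,"ry":0,"rz":0},{"x":0,"y":0,"z":-0.2,"rx":0,"ry":0,"rz":0},{"x":0,"y":0,"z":-0.2,"rx":0,"ry":0,"rz":0},{"x":0,"y":0,"z":-0.2,"rx":0,"ry":0,"rz":0},{"x":0,"y":0,"z":-0.2,"rx":0,"ry":0,"rz":0},{"x":0,"y":0,"z":-0.1,"rx":0,"ry":0,"rz":0},{"x":0,"y":0,"z":-0.1,"rx":0,"ry":0,"rz":0},{"x":0,"y":0,"z":0,"rx":0,"ry":0,"rz":0}]}}

```text
t: 7.25
tcp_pos: [0.4507, 0.22, 0.1499]
eef_rot: [[0.901, 0.433, -0.001], [0.433, -0.901, -0.0], [-0.001, -0.0, -1.0]]
ft_force: [-0.1, 0.3, -1.1]
finger_gap: 0.0261
```

```bash
python3 - <<'E'
from h import *
for i in range(4):
    w=cam('wrist'); s=state(); print(s['t'],np.round(s['tcp_pos'],4),np.round(s['ft_force'],1),np.round(s['wrist_torque'],2))
E
```

```text
7.3 [0.451  0.2201 0.1503] [ 0.3  0.8 -1.2] [-0.03 -0.07 -0.02]
7.35 [0.4512 0.2201 0.1506] [-0.9  0.3 -1.6] [-0.02  0.01  0.02]
7.4 [0.4513 0.2201 0.1508] [-0.3  0.7 -3.6] [ 0.   -0.03 -0.06]
7.45 [0.4514 0.2202 0.1509] [-0.4 -0.2 -2.6] [-0.02 -0.04 -0.02]
```

>>> {"api": "carry_out", "payload": {"motion": [{"x":0,"y":-0.02,"z":-0.1,"rx":0,"ry":0,"rz":0},{"x":0,"y":0,"z":-0.1,"rx":0,"ry":0,"rz":0},{"x":0,"y":0,"z":-0.1,"rx":0,"ry":0,"rz":0},{"x":0,"y":0,"z":0,"rx":0,"ry":0,"rz":0}]}}

```text
t: 7.78
tcp_pos: [0.4506, 0.2193, 0.1409]
eef_rot: [[0.901, 0.433, -0.001], [0.433, -0.901, -0.0], [-0.001, -0.0, -1.0]]
ft_force: [0.3, 0.3, -2.5]
finger_gap: 0.0259
```

```bash
cat > st.py <<'E'
from h import *
L=[]
for i in range(3):
    read_camera('wrist'); s=state(); L.append(np.r_[s['tcp_pos'],s['ft_force'],s['wrist_torque'],s['finger_gap']])
print(s['t'],np.round(np.mean(L,0),4), np.degrees(np.arctan2(s['eef_rot'][1][0],s['eef_rot'][0][0])))
E
python3 st.py
```

```text
7.9333 [ 4.5100e-01  2.1940e-01  1.4140e-01  5.7660e-01 -2.8120e-01 -2.9801e+00
 -2.4500e-02  2.1000e-03  5.3000e-03  2.5800e-02] 25.661003682946887
```

Free so far and on target. Now the journal goes in, down to just above the wheel.

>>> {"api": "carry_out", "payload": {"motion": [{"x":0,"y":0,"z":-0.05,"rx":0,"ry":0,"rz":0},{"x":0,"y":0,"z":-0.05,"rx":0,"ry":0,"rz":0},{"x":0,"y":0,"z":-0.05,"rx":0,"ry":0,"rz":0},{"x":0,"y":0,"z":-0.05,"rx":0,"ry":0,"rz":0},{"x":0,"y":0,"z":0,"rx":0,"ry":0,"rz":0}]}}

```text
t: 8.35
tcp_pos: [0.4509, 0.2194, 0.1353]
eef_rot: [[0.901, 0.433, -0.001], [0.433, -0.901, -0.0], [-0.001, -0.0, -1.0]]
ft_force: [-1.4, 0.5, -3.3]
finger_gap: 0.0256
```

>>> {"api": "carry_out", "payload": {"motion": [{"x":0,"y":0,"z":-0.05,"rx":0,"ry":0,"rz":0},{"x":0,"y":0,"z":-0.05,"rx":0,"ry":0,"rz":0},{"x":0,"y":0,"z":-0.05,"rx":0,"ry":0,"rz":0},{"x":0,"y":0,"z":0,"rx":0,"ry":0,"rz":0}]}}

```text
t: 8.68
tcp_pos: [0.4509, 0.2194, 0.1308]
eef_rot: [[0.901, 0.433, -0.001], [0.433, -0.901, -0.0], [-0.001, -0.0, -1.0]]
ft_force: [0.4, -0.4, -2.7]
finger_gap: 0.0255
```

```bash
python3 st.py
```

```text
8.8333 [ 0.451   0.2195  0.131   0.1812  0.0844 -2.5296 -0.0027 -0.0166 -0.0048
  0.0258] 25.661199487377775
```

>>> {"api": "carry_out", "payload": {"motion": [{"x":0,"y":0,"z":-0.02,"rx":0,"ry":0,"rz":0},{"x":0,"y":0,"z":-0.02,"rx":0,"ry":0,"rz":0},{"x":0,"y":0,"z":-0.02,"rx":0,"ry":0,"rz":0},{"x":0,"y":0,"z":0,"rx":0,"ry":0,"rz":0}]}}

```text
t: 9.17
tcp_pos: [0.451, 0.2195, 0.1292]
eef_rot: [[0.901, 0.433, -0.0], [0.433, -0.901, -0.0], [-0.0, -0.0, -1.0]]
ft_force: [-0.4, -0.2, -2.3]
finger_gap: 0.026
```

>>> {"api": "carry_out", "payload": {"motion": [{"x":0,"y":0,"z":-0.01,"rx":0,"ry":0,"rz":0},{"x":0,"y":0,"z":-0.01,"rx":0,"ry":0,"rz":0},{"x":0,"y":0,"z":0,"rx":0,"ry":0,"rz":0}]}}

```text
t: 9.42
tcp_pos: [0.4511, 0.2195, 0.1287]
eef_rot: [[0.901, 0.433, -0.0], [0.433, -0.901, -0.0], [-0.0, -0.0, -1.0]]
ft_force: [0.5, -0.2, -2.2]
finger_gap: 0.0261
```

```bash
python3 st.py
```

```text
9.5667 [ 0.4511  0.2195  0.1287 -0.6561 -0.329  -2.5019 -0.0036 -0.0467  0.007
  0.0258] 25.664018417843955
```

>>> {"api": "carry_out", "payload": {"motion": [{"x":0,"y":0,"z":-0.01,"rx":0,"ry":0,"rz":0},{"x":0,"y":0,"z":-0.01,"rx":0,"ry":0,"rz":0},{"x":0,"y":0,"z":0,"rx":0,"ry":0,"rz":0}]}}

```text
t: 9.82
tcp_pos: [0.4511, 0.2195, 0.1281]
eef_rot: [[0.901, 0.433, -0.0], [0.433, -0.901, -0.0], [-0.0, -0.0, -1.0]]
ft_force: [0.7, 0.2, -1.7]
finger_gap: 0.0257
```

```bash
python3 st.py
```

```text
9.9667 [ 0.4511  0.2195  0.1281 -0.0275 -0.1781 -2.1515  0.0135  0.0176 -0.0083
  0.0258] 25.66400243320061
```

>>> {"api": "carry_out", "payload": {"motion": [{"x":0,"y":0,"z":-0.01,"rx":0,"ry":0,"rz":0},{"x":0,"y":0,"z":0,"rx":0,"ry":0,"rz":0}]}}

```text
t: 10.13
tcp_pos: [0.4511, 0.2195, 0.1278]
eef_rot: [[0.901, 0.433, -0.0], [0.433, -0.901, -0.0], [-0.0, -0.0, -1.0]]
ft_force: [-0.7, 1.0, -2.2]
finger_gap: 0.026
```

>>> {"api": "carry_out", "payload": {"motion": [{"x":0,"y":0,"z":-0.01,"rx":0,"ry":0,"rz":0},{"x":0,"y":0,"z":0,"rx":0,"ry":0,"rz":0}]}}

```text
t: 10.3
tcp_pos: [0.4511, 0.2195, 0.1275]
eef_rot: [[0.901, 0.433, 0.0], [0.433, -0.901, 0.0], [0.0, -0.0, -1.0]]
ft_force: [-0.5, 0.6, -2.3]
finger_gap: 0.0259
```

```bash
python3 st.py
```

```text
10.45 [ 0.4511  0.2195  0.1276 -0.4363  0.1127 -2.4737 -0.0051  0.0118  0.0068
  0.0259] 25.66227892979006
```

>>> {"api": "carry_out", "payload": {"motion": [{"x":0,"y":0,"z":-0.01,"rx":0,"ry":0,"rz":0},{"x":0,"y":0,"z":0,"rx":0,"ry":0,"rz":0}]}}

```text
t: 10.62
tcp_pos: [0.4512, 0.2195, 0.1273]
eef_rot: [[0.901, 0.433, 0.0], [0.433, -0.901, 0.0], [0.0, -0.0, -1.0]]
ft_force: [-0.5, -0.9, -0.8]
finger_gap: 0.0261
```

>>> {"api": "carry_out", "payload": {"motion": [{"x":0,"y":0,"z":-0.01,"rx":0,"ry":0,"rz":0},{"x":0,"y":0,"z":0,"rx":0,"ry":0,"rz":0}]}}

```text
t: 10.78
tcp_pos: [0.4512, 0.2195, 0.1271]
eef_rot: [[0.901, 0.433, 0.0], [0.433, -0.901, 0.0], [0.0, -0.0, -1.0]]
ft_force: [-0.6, -0.3, -1.1]
finger_gap: 0.0258
```

>>> {"api": "carry_out", "payload": {"motion": [{"x":0,"y":0,"z":-0.01,"rx":0,"ry":0,"rz":0},{"x":0,"y":0,"z":0,"rx":0,"ry":0,"rz":0}]}}

```text
t: 10.95
tcp_pos: [0.4509, 0.2196, 0.1266]
eef_rot: [[0.901, 0.433, -0.0], [0.433, -0.901, 0.0], [-0.0, -0.0, -1.0]]
ft_force: [0.3, 0.9, -1.8]
finger_gap: 0.0259
```

```bash
python3 st.py
```

```text
11.1 [ 0.4509  0.2197  0.1265 -0.5077  1.2365 -1.6211  0.291   0.1159  0.0221
  0.0258] 25.657880538769092
```

There is first contact at TCP z = 0.1266, about 1 N vertical and 1.2 N sideways, as light as wanted. Now I turn towards the match and watch the force.

>>> {"api": "carry_out", "payload": {"motion": [{"x":0,"y":0,"z":-0.01,"rx":0,"ry":0,"rz":0.2},{"x":0,"y":0,"z":0,"rx":0,"ry":0,"rz":0.2},{"x":0,"y":0,"z":0,"rx":0,"ry":0,"rz":0}]}}

```text
t: 11.35
tcp_pos: [0.4509, 0.2195, 0.1262]
eef_rot: [[0.885, 0.466, -0.001], [0.466, -0.885, 0.0], [-0.0, -0.0, -1.0]]
ft_force: [-1.3, 0.3, -2.8]
finger_gap: 0.026
```

```bash
python3 st.py
```

```text
11.5 [ 0.4509  0.2195  0.1262 -0.8628  1.5653 -2.2125  0.3498  0.2458 -0.0334
  0.0259] 27.65060988456122
```

>>> {"api": "carry_out", "payload": {"motion": [{"x":-0.01,"y":0.01,"z":0,"rx":0,"ry":0,"rz":0},{"x":0,"y":0,"z":0,"rx":0,"ry":0,"rz":0},{"x":0,"y":0,"z":-0.01,"rx":0,"ry":0,"rz":0},{"x":0,"y":0,"z":0,"rx":0,"ry":0,"rz":0}]}}

```text
t: 11.83
tcp_pos: [0.4509, 0.2197, 0.126]
eef_rot: [[0.886, 0.464, 0.0], [0.464, -0.886, -0.0], [0.0, 0.0, -1.0]]
ft_force: [-0.5, 1.2, -2.0]
finger_gap: 0.0258
```

```bash
python3 st.py
```

```text
11.9833 [ 0.4509  0.2197  0.1261 -0.4291  0.7364 -2.3975  0.1334  0.154   0.0312
  0.0258] 27.660491273257563
```

>>> {"api": "carry_out", "payload": {"motion": [{"x":-0.01,"y":0.01,"z":-0.01,"rx":0,"ry":0,"rz":0},{"x":0,"y":0,"z":0,"rx":0,"ry":0,"rz":0},{"x":0,"y":0,"z":-0.01,"rx":0,"ry":0,"rz":0},{"x":0,"y":0,"z":0,"rx":0,"ry":0,"rz":0}]}}

```text
t: 12.32
tcp_pos: [0.4507, 0.22, 0.1255]
eef_rot: [[0.886, 0.464, 0.0], [0.464, -0.886, -0.0], [0.0, 0.0, -1.0]]
ft_force: [0.9, -0.2, -2.7]
finger_gap: 0.026
```

```bash
python3 st.py
```

```text
12.4667 [ 0.4506  0.22    0.1255  0.2688 -0.4272 -2.8665 -0.0927 -0.0598 -0.005
  0.0258] 27.664012445180788
```

>>> {"api": "carry_out", "payload": {"motion": [{"x":0,"y":0,"z":-0.01,"rx":0,"ry":0,"rz":0},{"x":0,"y":0,"z":-0.01,"rx":0,"ry":0,"rz":0},{"x":0,"y":0,"z":0,"rx":0,"ry":0,"rz":0}]}}

```text
t: 12.72
tcp_pos: [0.4506, 0.2201, 0.1248]
eef_rot: [[0.886, 0.464, 0.0], [0.464, -0.886, -0.0], [0.0, 0.0, -1.0]]
ft_force: [1.4, -0.5, -2.9]
finger_gap: 0.0259
```

```bash
python3 st.py
```

```text
12.8667 [ 0.4506  0.2201  0.1249  0.2852 -0.4739 -2.8688 -0.1666 -0.0923 -0.0136
  0.0258] 27.662368483570887
```

```bash
python3 - <<'E'
from h import *
w=cam('wrist'); s=state(); P=cloud(w); T=(P-s['tcp_pos'])@np.array(s['eef_rot'])*1000
for v in list(range(150,270,8))+[285,315,321,333]: print(v,np.round(T[v,310:322].mean(0),1),np.round(P[v,316],4), w['color'][v,316])
save('w5',w['color'])
E
```

```text
150 [ 59.2   0.9 141.4] [ 0.5041  0.2467 -0.0047] [144 111  73]
158 [ 54.8   0.8 126.3] [ 0.4997  0.2444 -0.0021] [221 183 131]
166 [ 49.7   0.8 126.2] [ 0.4952  0.2421 -0.001 ] [216 179 127]
174 [ 44.5   0.8 126.7] [ 0.4906  0.2397 -0.0021] [221 180 121]
182 [ 41.4   0.8 108.2] [0.4878 0.2383 0.0163] [ 83 113  85]
190 [41.5  0.8 72. ] [0.4878 0.2383 0.0524] [ 80 112  82]
198 [38.3  0.8 65.2] [0.4851 0.2369 0.0595] [135 209 163]
206 [34.2  0.8 65. ] [0.4813 0.2349 0.0589] [137 208 164]
214 [30.   0.8 65.1] [0.4777 0.233  0.0597] [136 209 163]
222 [25.7  0.8 65.3] [0.4738 0.231  0.0591] [138 209 162]
230 [21.5  0.8 65. ] [0.4703 0.2291 0.0603] [135 207 161]
238 [19.2  0.8 57.4] [0.4682 0.228  0.0677] [255 255 126]
246 [18.6  0.6 44.5] [0.4635 0.2256 0.064 ] [241 201  91]
254 [17.6  0.8 34.5] [0.4671 0.2275 0.0916] [199 195 188]
262 [14.2  0.8 33.4] [0.4637 0.2257 0.0916] [255 251 245]
285 [13.   0.8  7.6] [0.4624 0.2251 0.1167] [ 62  80 107]
315 [ 10.3   0.8 -13.8] [0.4604 0.2241 0.139 ] [ 61  94 134]
321 [  8.1   0.8 -13.7] [0.4581 0.2229 0.1383] [ 60  91 133]
333 [  4.    0.8 -14.6] [0.4547 0.2211 0.1397] [87 85 85]
```

The depth shows the collar top only about 24 mm above the bush ring, where an unmatched tip would give 27 mm. The TCP is also 3 mm below the expected standing height, with no vertical force. So the tip seems to have already entered the bore edge-on. I'll feel for the middle of its play by turning gently and watching the torque.

>>> {"api": "carry_out", "payload": {"motion": [{"x":0,"y":0,"z":0,"rx":0,"ry":0,"rz":0.2},{"x":0,"y":0,"z":0,"rx":0,"ry":0,"rz":0.2},{"x":0,"y":0,"z":0,"rx":0,"ry":0,"rz":0.2},{"x":0,"y":0,"z":0,"rx":0,"ry":0,"rz":0}]}}

```text
t: 13.25
tcp_pos: [0.4504, 0.2201, 0.1248]
eef_rot: [[0.859, 0.511, -0.0], [0.511, -0.859, 0.0], [-0.0, -0.0, -1.0]]
ft_force: [-0.3, 0.4, -3.1]
finger_gap: 0.0259
```

```bash
python3 st.py
```

```text
13.4 [ 0.4504  0.2201  0.1248  0.2237 -0.3692 -1.992  -0.0185 -0.0933 -0.0058
  0.0258] 30.65822745575899
```

>>> {"api": "carry_out", "payload": {"motion": [{"x":0,"y":0,"z":0,"rx":0,"ry":0,"rz":0.2},{"x":0,"y":0,"z":0,"rx":0,"ry":0,"rz":0.2},{"x":0,"y":0,"z":0,"rx":0,"ry":0,"rz":0.2},{"x":0,"y":0,"z":-0.02,"rx":0,"ry":0,"rz":0},{"x":0,"y":0,"z":0,"rx":0,"ry":0,"rz":0}]}}

```text
t: 13.82
tcp_pos: [0.4504, 0.2201, 0.1242]
eef_rot: [[0.832, 0.554, -0.0], [0.554, -0.832, -0.0], [-0.0, -0.0, -1.0]]
ft_force: [0.0, 0.2, -3.2]
finger_gap: 0.0258
```

```bash
python3 st.py
```

```text
13.9667 [ 4.5050e-01  2.2010e-01  1.2420e-01  1.3300e-01  2.3530e-01 -2.5194e+00
  2.1000e-03 -2.6100e-02  6.7000e-03  2.6000e-02] 33.65450623520549
```

It is free at 33.7°. I'll turn another 2° towards the seen 36° and lower in small steps.

>>> {"api": "carry_out", "payload": {"motion": [{"x":0,"y":0,"z":0,"rx":0,"ry":0,"rz":0.2},{"x":0,"y":0,"z":0,"rx":0,"ry":0,"rz":0.2},{"x":0,"y":0,"z":-0.02,"rx":0,"ry":0,"rz":0},{"x":0,"y":0,"z":-0.02,"rx":0,"ry":0,"rz":0},{"x":0,"y":0,"z":-0.02,"rx":0,"ry":0,"rz":0},{"x":0,"y":0,"z":-0.02,"rx":0,"ry":0,"rz":0},{"x":0,"y":0,"z":0,"rx":0,"ry":0,"rz":0}]}}

```text
t: 14.55
tcp_pos: [0.4504, 0.22, 0.1217]
eef_rot: [[0.813, 0.583, -0.0], [0.583, -0.813, -0.0], [-0.0, -0.0, -1.0]]
ft_force: [-0.4, 0.2, -1.8]
finger_gap: 0.0255
```

>>> {"api": "carry_out", "payload": {"motion": [{"x":0,"y":0,"z":-0.02,"rx":0,"ry":0,"rz":0},{"x":0,"y":0,"z":-0.02,"rx":0,"ry":0,"rz":0},{"x":0,"y":0,"z":-0.02,"rx":0,"ry":0,"rz":0},{"x":0,"y":0,"z":-0.02,"rx":0,"ry":0,"rz":0},{"x":0,"y":0,"z":0,"rx":0,"ry":0,"rz":0}]}}

```text
t: 14.97
tcp_pos: [0.4505, 0.2201, 0.1193]
eef_rot: [[0.812, 0.583, -0.0], [0.583, -0.812, -0.0], [-0.0, -0.0, -1.0]]
ft_force: [0.1, -0.1, -2.1]
finger_gap: 0.0257
```

```bash
python3 st.py
```

```text
15.1167 [ 0.4505  0.2201  0.1194 -0.1959  0.4939 -2.2191 -0.0184 -0.0071  0.0119
  0.0258] 35.65994322827014
```

>>> {"api": "carry_out", "payload": {"motion": [{"x":0,"y":0,"z":-0.03,"rx":0,"ry":0,"rz":0},{"x":0,"y":0,"z":-0.03,"rx":0,"ry":0,"rz":0},{"x":0,"y":0,"z":-0.03,"rx":0,"ry":0,"rz":0},{"x":0,"y":0,"z":-0.03,"rx":0,"ry":0,"rz":0},{"x":0,"y":0,"z":-0.03,"rx":0,"ry":0,"rz":0},{"x":0,"y":0,"z":0,"rx":0,"ry":0,"rz":0}]}}

```text
t: 15.62
tcp_pos: [0.4504, 0.2201, 0.1147]
eef_rot: [[0.812, 0.583, -0.0], [0.583, -0.812, -0.0], [-0.0, -0.0, -1.0]]
ft_force: [-0.8, -0.4, -2.0]
finger_gap: 0.0262
```

>>> {"api": "carry_out", "payload": {"motion": [{"x":0,"y":0,"z":-0.03,"rx":0,"ry":0,"rz":0},{"x":0,"y":0,"z":-0.03,"rx":0,"ry":0,"rz":0},{"x":0,"y":0,"z":-0.03,"rx":0,"ry":0,"rz":0},{"x":0,"y":0,"z":-0.03,"rx":0,"ry":0,"rz":0},{"x":0,"y":0,"z":0,"rx":0,"ry":0,"rz":0}]}}

```text
t: 16.03
tcp_pos: [0.4504, 0.2201, 0.1111]
eef_rot: [[0.812, 0.583, -0.0], [0.583, -0.812, -0.0], [-0.0, -0.0, -1.0]]
ft_force: [0.3, 0.2, -2.1]
finger_gap: 0.0259
```

```bash
python3 st.py
```

```text
16.1833 [ 4.505e-01  2.201e-01  1.113e-01 -1.614e-01  4.421e-01 -2.737e+00
 -3.240e-02 -3.360e-02 -2.300e-03  2.590e-02] 35.661860488626274
```

Still free. The collar should seat at about TCP z = 0.104–0.107, so I'll approach in finer steps.

>>> {"api": "carry_out", "payload": {"motion": [{"x":0,"y":0,"z":-0.02,"rx":0,"ry":0,"rz":0},{"x":0,"y":0,"z":-0.02,"rx":0,"ry":0,"rz":0},{"x":0,"y":0,"z":-0.02,"rx":0,"ry":0,"rz":0},{"x":0,"y":0,"z":-0.02,"rx":0,"ry":0,"rz":0},{"x":0,"y":0,"z":-0.02,"rx":0,"ry":0,"rz":0},{"x":0,"y":0,"z":0,"rx":0,"ry":0,"rz":0}]}}

```text
t: 16.68
tcp_pos: [0.4504, 0.2201, 0.1082]
eef_rot: [[0.812, 0.583, -0.0], [0.583, -0.812, -0.0], [-0.0, -0.0, -1.0]]
ft_force: [-0.5, 0.0, -2.2]
finger_gap: 0.0257
```

>>> {"api": "carry_out", "payload": {"motion": [{"x":0,"y":0,"z":-0.01,"rx":0,"ry":0,"rz":0},{"x":0,"y":0,"z":-0.01,"rx":0,"ry":0,"rz":0},{"x":0,"y":0,"z":0,"rx":0,"ry":0,"rz":0}]}}

```text
t: 16.93
tcp_pos: [0.4505, 0.2201, 0.1077]
eef_rot: [[0.812, 0.583, -0.0], [0.583, -0.812, -0.0], [-0.0, -0.0, -1.0]]
ft_force: [-0.3, -0.2, -1.8]
finger_gap: 0.0258
```

>>> {"api": "carry_out", "payload": {"motion": [{"x":0,"y":0,"z":-0.01,"rx":0,"ry":0,"rz":0},{"x":0,"y":0,"z":-0.01,"rx":0,"ry":0,"rz":0},{"x":0,"y":0,"z":0,"rx":0,"ry":0,"rz":0}]}}

```text
t: 17.18
tcp_pos: [0.4505, 0.2201, 0.1071]
eef_rot: [[0.812, 0.583, -0.0], [0.583, -0.812, -0.0], [-0.0, -0.0, -1.0]]
ft_force: [0.1, -0.6, -4.0]
finger_gap: 0.0256
```

```bash
python3 st.py
```

```text
17.3333 [ 4.5050e-01  2.2010e-01  1.0710e-01 -7.3300e-02 -2.0600e-01 -2.3331e+00
 -1.9000e-03 -2.2000e-02  4.1700e-02  2.5600e-02] 35.66330463458623
```

>>> {"api": "carry_out", "payload": {"motion": [{"x":0,"y":0,"z":-0.01,"rx":0,"ry":0,"rz":0},{"x":0,"y":0,"z":-0.01,"rx":0,"ry":0,"rz":0},{"x":0,"y":0,"z":0,"rx":0,"ry":0,"rz":0}]}}

```text
t: 17.58
tcp_pos: [0.4505, 0.2201, 0.1065]
eef_rot: [[0.813, 0.583, -0.0], [0.583, -0.813, 0.0], [-0.0, -0.0, -1.0]]
ft_force: [0.4, 0.2, -1.8]
finger_gap: 0.0261
```

>>> {"api": "carry_out", "payload": {"motion": [{"x":0,"y":0,"z":-0.01,"rx":0,"ry":0,"rz":0},{"x":0,"y":0,"z":0,"rx":0,"ry":0,"rz":0}]}}

```text
t: 17.75
tcp_pos: [0.4505, 0.2201, 0.1062]
eef_rot: [[0.812, 0.583, -0.0], [0.583, -0.812, -0.0], [-0.0, -0.0, -1.0]]
ft_force: [0.0, 0.6, -2.8]
finger_gap: 0.0257
```

```bash
python3 st.py
```

```text
17.9 [ 0.4505  0.2201  0.1062  0.447  -0.077  -2.3826 -0.0207 -0.0297 -0.0076
  0.026 ] 35.66197434256344
```

>>> {"api": "carry_out", "payload": {"motion": [{"x":0,"y":0,"z":-0.01,"rx":0,"ry":0,"rz":0},{"x":0,"y":0,"z":0,"rx":0,"ry":0,"rz":0}]}}

```text
t: 18.07
tcp_pos: [0.4505, 0.2201, 0.106]
eef_rot: [[0.812, 0.583, 0.0], [0.583, -0.812, 0.0], [0.0, 0.0, -1.0]]
ft_force: [-0.3, -0.8, -1.9]
finger_gap: 0.0256
```

>>> {"api": "carry_out", "payload": {"motion": [{"x":0,"y":0,"z":-0.01,"rx":0,"ry":0,"rz":0},{"x":0,"y":0,"z":0,"rx":0,"ry":0,"rz":0}]}}

```text
t: 18.23
tcp_pos: [0.4506, 0.2201, 0.106]
eef_rot: [[0.812, 0.583, 0.0], [0.583, -0.812, 0.0], [0.0, 0.0, -1.0]]
ft_force: [-1.6, 1.1, 1.9]
finger_gap: 0.0257
```

>>> {"api": "carry_out", "payload": {"motion": [{"x":0,"y":0,"z":-0.01,"rx":0,"ry":0,"rz":0},{"x":0,"y":0,"z":0,"rx":0,"ry":0,"rz":0}]}}

```text
t: 18.4
tcp_pos: [0.4506, 0.2201, 0.106]
eef_rot: [[0.812, 0.583, 0.0], [0.583, -0.812, 0.0], [0.0, 0.0, -1.0]]
ft_force: [-1.9, -0.5, 4.9]
finger_gap: 0.0261
```

```bash
python3 st.py
```

```text
18.55 [ 0.4506  0.2201  0.106  -2.8094 -0.5175  5.9005 -0.1262  0.4241 -0.0119
  0.0258] 35.66757191469701
```

The collar is home: TCP z has stopped at 0.1060, exactly the nominal height, and the vertical force rose by about 8 N. I'll release and rise.

>>> {"api": "carry_out", "payload": {"motion": [{"x":0,"y":0,"z":0.01,"rx":0,"ry":0,"rz":0},{"x":0,"y":0,"z":0,"rx":0,"ry":0,"rz":0},{"x":0,"y":0,"z":0,"rx":0,"ry":0,"rz":0},{"x":0,"y":0,"z":0,"rx":0,"ry":0,"rz":0},{"x":0,"y":0,"z":0,"rx":0,"ry":0,"rz":0},{"x":0,"y":0,"z":0,"rx":0,"ry":0,"rz":0}], "grip": 60}}

```text
t: 19.05
tcp_pos: [0.4505, 0.2201, 0.1056]
eef_rot: [[0.812, 0.583, -0.0], [0.583, -0.812, -0.0], [-0.0, -0.0, -1.0]]
ft_force: [0.3, 0.1, -0.7]
finger_gap: 0.0582
```

>>> {"api": "carry_out", "payload": {"motion": [{"x":0,"y":0,"z":0.2,"rx":0,"ry":0,"rz":0},{"x":0,"y":0,"z":0.5,"rx":0,"ry":0,"rz":0},{"x":0,"y":0,"z":0.8,"rx":0,"ry":0,"rz":0},{"x":0,"y":0,"z":0.8,"rx":0,"ry":0,"rz":0},{"x":0,"y":0,"z":0.8,"rx":0,"ry":0,"rz":0},{"x":0,"y":0,"z":0.8,"rx":0,"ry":0,"rz":0},{"x":0,"y":0,"z":0.5,"rx":0,"ry":0,"rz":0},{"x":0,"y":0,"z":0,"rx":0,"ry":0,"rz":0},{"x":0,"y":0,"z":0,"rx":0,"ry":0,"rz":0}]}}

```text
t: 19.8
tcp_pos: [0.4509, 0.2202, 0.2383]
eef_rot: [[0.812, 0.583, 0.002], [0.583, -0.812, 0.0], [0.002, 0.001, -1.0]]
ft_force: [0.3, -1.0, -0.7]
finger_gap: 0.0599
```

```bash
python3 - <<'E'
from h import *
w=cam('wrist'); sc=cam('scene'); s=state(); print(s['t'],s['tcp_pos'],s['ft_force'],s['finger_gap'])
P=cloud(w); h=cv2.cvtColor(w['color'],cv2.COLOR_RGB2HSV)
m=(h[...,0]>100)&(h[...,0]<130)&(h[...,1]>90)&(h[...,2]>25)&(P[...,2]>.06)&(P[...,2]<.14); m[:140]=0
v,u=np.nonzero(m); print('head',u.mean(),v.mean(),'top z',np.percentile(P[m][:,2],[90,97])); t=m&(P[...,2]>.114)
print(cv2.minAreaRect((P[t][:,:2]*1000).astype(np.float32)))
g=(h[...,0]>60)&(h[...,0]<90)&(h[...,1]>60)&(P[...,2]>.05)&(P[...,2]<.075); print('box top z',np.median(P[g][:,2]))
o=np.zeros((480,800,3),np.uint8); o[:,:480]=w['color'][:,80:560]; b=cv2.resize(sc['color'][250:370,230:390],(320,240),interpolation=cv2.INTER_CUBIC); o[:240,480:]=b; o[240:,480:]=cv2.resize(sc['color'],(320,240)); save('end',o)
E
```

```text
19.9 [0.44975152 0.21991078 0.23647753] [ 0.18629389  0.4368139  -0.50612914] 0.06018098524126815
head 315.45802552048355 236.29012760241773 top z [0.12034941 0.12082152]
((451.6783142089844, 219.4831085205078), (25.148902893066406, 24.88194465637207), 35.470272064208984)
box top z 0.05973630456175292
```

View pics/end.png

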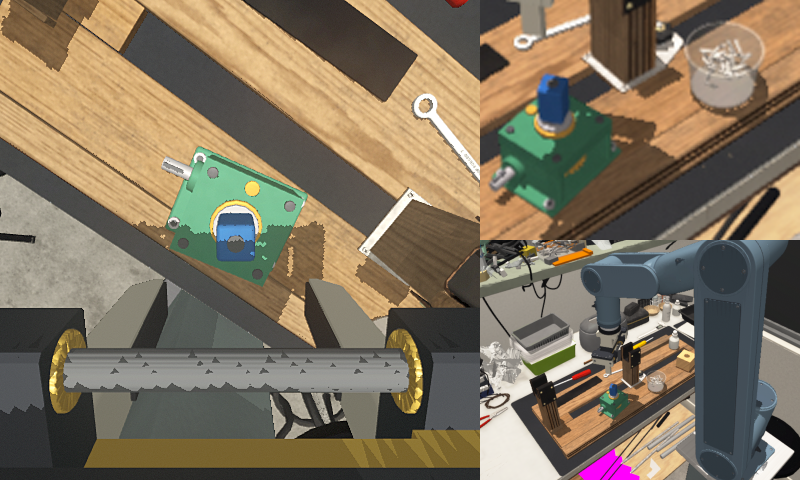

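The shaft stands upright in the gearbox, with its head at (236,236) in the wrist view. The collar lies on the brass ring with no visible gap, and the tub, spanner and bottle are in place. I'm handing in.

```bash
python3 -c "
from workcell import *
print(sign_off())"
```

```text
the job is handed in; nothing more can be done
None
```

The drive shaft is home in the gearbox and released, and the job was handed in at about 20 s of robot time.

**What I did:** I took the 26 mm-headed shaft from the stand, leaving the smaller loose one next to it. I carried it over the tub and lowered it through the bush. I then turned it gently from about 26° to 36° until it moved freely, lowered it until the collar seated, let go and rose clear.

**Last checks:**
- **Seating:** the descent stopped at TCP z = 0.106 m, exactly the height expected for fully home. The vertical force then rose by about 8 N.
- **Position:** the head is centred at (451.7, 219.5) mm with a yaw of 35.5°. Camera measurements of the bush and bore centre gave (451.5, 219.2) mm and 36°.
- **Head height:** its top read 120.5 mm against an expected 122 mm. The depth readings here run 1–2 mm low.
- **Forces:** no reading went above about 6 N, including during seating.
- **Surroundings:** the final picture showed the tub, spanner and bottle where they were. I checked this by eye only.

**What disagreed:**
- **No clear resting point:** the tip never stood plainly on the wheel at TCP z = 0.128 m. There was only a light touch of 1–2 N at 0.1266 m, and it slipped into the bore early. I turned it to the middle of its play after that.
- **Bore partly visible:** the wrist camera could see the bore through the bush, so the starting angle came from the picture, not only by feel.
- **Refused moves:** my first two move calls were refused because the rows were incomplete; nothing moved.

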